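Check the touch bar of a saucing turntable

TASK

Do the morning check of the saucing turntable's sprung touch bar: with the gripper's fingertips shut together, press the curved bar down lightly at the end rivet beside the taller post, and follow the bar over all five rivets to the end rivet beside the shorter post in one stroke, keeping it pressed all the way and never leaning on it hard. Then lift well clear and press the button on top of the taller post to reset it, and let go. Only touch: leave everything else on the table where it is.

Things in the scene. Friction and masses are not known exactly. Their poses are not given: they have to be found in the camera images.
- turntable: White round saucing turntable, fixed to the table: steel platter 312 mm across, its top 80 mm above the table; origin on the table under the platter's centre; its x axis points away from the bar's middle, towards the motor box (55 mm high) behind the platter. The touch bar curves round its front, 7 mm outside the platter.
- touch_bar (a joint): How far the touch bar is pressed down, m: 0 at rest (up), 0.012 at its stops; more than 2 mm counts as pressed, about 5 mm is comfortable. Pressed anywhere, the whole bar moves straight down, against a spring (about 3 N to start it, 7.5 N at the stops), and springs back. The bar: a flat steel strip 24 mm wide, curved on a 175 mm radius about the turntable's axis; its flat top is 85 mm above the table at rest.
- rivet0 (a point): Centre of rivet 0 of five on the bar's top face, a dark flush disc 10 mm across (the end rivet on the turntable -y side); rivets lie on the bar's centre line, 22 degrees (67 mm) apart, and go down with the bar; the end rivets are 25 to 30 mm from the bar's rounded tips.
- rivet1 (a point): Centre of rivet 1 of five on the bar's top face, a dark flush disc 10 mm across (second from the -y side); rivets lie on the bar's centre line, 22 degrees (67 mm) apart, and go down with the bar; the end rivets are 25 to 30 mm from the bar's rounded tips.
- rivet2 (a point): Centre of rivet 2 of five on the bar's top face, a dark flush disc 10 mm across (middle of the bar); rivets lie on the bar's centre line, 22 degrees (67 mm) apart, and go down with the bar; the end rivets are 25 to 30 mm from the bar's rounded tips.
- rivet3 (a point): Centre of rivet 3 of five on the bar's top face, a dark flush disc 10 mm across (second from the +y side); rivets lie on the bar's centre line, 22 degrees (67 mm) apart, and go down with the bar; the end rivets are 25 to 30 mm from the bar's rounded tips.
- rivet4 (a point): Centre of rivet 4 of five on the bar's top face, a dark flush disc 10 mm across (the end rivet on the turntable +y side); rivets lie on the bar's centre line, 22 degrees (67 mm) apart, and go down with the bar; the end rivets are 25 to 30 mm from the bar's rounded tips.
- reset_post: The taller grey round post, 42 mm across, 70 mm high, with a round push button on top; it stands 84 mm beyond one end rivet (which end varies). Origin on the table under its centre; fixed.
- reset_button (a joint): How far the reset button is pressed, m: 0 up, 0.006 fully down (5 N); counts as pressed beyond 4 mm and springs back.
- reset_button_top (a point): Centre of the button's top face, 30 mm across, 92 mm above the table, on the post's axis; press straight down. A black collar 46 mm across round it ends 10 mm lower.
- end_post: The shorter grey round post, 38 mm across, 53 mm high, no button; it stands beyond the other end of the bar. Origin on the table under its centre; fixed.
- bowl: Steel bowl, 110 mm across, 50 mm high, loose on the platter, its rim 130 mm above the table; leave alone. Origin under its centre.
- shaker: Glass spice jar, 52 mm across, 85 mm high, standing beside one of the posts; leave alone. Origin under its centre.
- weight: Brass scale weight, 44 mm across, 58 mm high, standing beside one of the posts; leave alone. Origin under its centre.
- ladle: Steel spoon, 240 mm long, lying on the table at the left; leave alone.
- oil: Green glass oil bottle, 64 mm across, 200 mm high, at the left; leave alone. Origin under its centre.
- cutter: Pizza wheel with a yellow handle, 230 mm long, lying at the right front; leave alone.
- scraper: Dough scraper, 140 mm wide blade with a wooden grip, lying at the right; leave alone.
Things that resemble listed ones, but are neither listed nor needed, are in the scene too. What is shaped like the reset_post but red or yellow is not meant.

How it is judged:
On the way, in this order (a step that is already met when the one before it is completed fails the run):
1. touch bar pressed by the fingertips at the end rivet beside the tall post (value of joint touch_bar above 0.002 m and contact force between the fingers and turntable above 0.3 N and ((horizontal distance between reset_post and rivet0 below 0.14 m and horizontal distance between the grasp point and rivet0 below 0.015 m) or (horizontal distance between reset_post and rivet4 below 0.14 m and horizontal distance between the grasp point and rivet4 below 0.015 m))), for 0.05 s.
2. touch bar pressed by the fingertips at the second rivet (value of joint touch_bar above 0.002 m and contact force between the fingers and turntable above 0.3 N and ((horizontal distance between reset_post and rivet0 below 0.14 m and horizontal distance between the grasp point and rivet1 below 0.015 m) or (horizontal distance between reset_post and rivet4 below 0.14 m and horizontal distance between the grasp point and rivet3 below 0.015 m))), for 0.05 s.
3. touch bar pressed by the fingertips at the middle rivet (value of joint touch_bar above 0.002 m and contact force between the fingers and turntable above 0.3 N and ((horizontal distance between reset_post and rivet0 below 0.14 m and horizontal distance between the grasp point and rivet2 below 0.015 m) or (horizontal distance between reset_post and rivet4 below 0.14 m and horizontal distance between the grasp point and rivet2 below 0.015 m))), for 0.05 s.
4. touch bar pressed by the fingertips at the fourth rivet (value of joint touch_bar above 0.002 m and contact force between the fingers and turntable above 0.3 N and ((horizontal distance between reset_post and rivet0 below 0.14 m and horizontal distance between the grasp point and rivet3 below 0.015 m) or (horizontal distance between reset_post and rivet4 below 0.14 m and horizontal distance between the grasp point and rivet1 below 0.015 m))), for 0.05 s.
5. touch bar pressed by the fingertips at the last rivet, beside the short post (value of joint touch_bar above 0.002 m and contact force between the fingers and turntable above 0.3 N and ((horizontal distance between reset_post and rivet0 below 0.14 m and horizontal distance between the grasp point and rivet4 below 0.015 m) or (horizontal distance between reset_post and rivet4 below 0.14 m and horizontal distance between the grasp point and rivet0 below 0.015 m))), for 0.05 s.
6. reset button pressed by the fingertips, touch bar free (value of joint reset_button above 0.004 m and value of joint touch_bar below 0.001 m and contact force between the fingers and reset_post above 0.3 N), for 0.05 s.
At the end, for the whole second after the job is handed in: The bar and the button are both back up (within 1 mm), and each loose thing is within 15 mm of where it started (value of joint each of touch_bar, reset_button below 0.001 m and distance of each of bowl, shaker, ladle, oil, cutter, scraper, weight from where it was at the start of the episode below 0.015 m); the robot touches nothing.
It fails at once if the bar came up (pressed less than 0.5 mm) in mid-stroke: fingertips within about 8 mm above it, within 30 mm of one of the three inner rivets (value of joint touch_bar below 0.0005 m and height (world z) of the grasp point below 0.112 m and (horizontal distance between the grasp point and rivet1 below 0.03 m or horizontal distance between the grasp point and rivet2 below 0.03 m or horizontal distance between the grasp point and rivet3 below 0.03 m)).
It fails at once if leaned hard on the turntable or its bar (over 20 N) (contact force between any of the fingers, the arm and turntable above 20 N).
It fails at once if leaned hard on the post or its button (over 25 N) (contact force between the fingers and reset_post above 25 N).
It fails at once if a loose thing was moved, lifted or carried more than 25 mm (distance of any of bowl, shaker, ladle, oil, cutter, scraper, weight from where it was at the start of the episode above 0.025 m).
It also fails if it takes over 64 s, if anything falls off the work surface, if the arm or the gripper's body presses on something with over 40 N, if the wrist force passes 120 N, or if a joint passes its speed limit or range.

ROBOT

A 6-joint arm with a two-finger parallel gripper is mounted at the origin on the work surface. World frame = base frame: x ahead of the robot, y to its left, z up, the work surface at z = 0. Lengths are in m, angles in rad, forces in N, time in s.
With the tool pointing down it reaches from about 0.35 to 1 m from the base axis. Payload 7.1 kg.
Tool frame: the origin (TCP) lies between the finger pads; the fingertips stand 22 mm ahead of it and the grasp point (between the pads) lies 3 mm ahead of it; z points along the fingers, y is the line along which they close (so a half turn about z gives the same grasp; the last joint's range is limited). The gripper opens to 85 mm and grips with 20 to 120 N. Pads are 22 mm wide; open, the fingers measure 114 mm over their backs; the gripper's body (76 mm by 85 mm) begins 54 mm behind the grasp point. The pads swing forward as they close: fully open they stand 13 mm farther back than shut.
Start: joints at [-1.25, 0.423, 1.63, -0, 1.089, -0.019], TCP at [0.208, -0.589, 0.253] pointing down, gripper open.
Joint ranges: [-3, 3], [-0.9, 2.11], [0.09, 2.58], [-1.31, 4.45], [0.11, 2.69], [-2.54, 2.54]. Speed limits (rad/s): [2.39, 2.39, 3.01, 3.14, 3.14, 3.14].

INTERFACE

Orientations are given as a rotation vector (axis times angle).
In Python, from rig import manip gives the robot as it stands. The module is installed in compiled form; this text tells all that it offers. Calls block until the motion is done:
- manip.move_to(position, orientation): joint-space move of the TCP to a pose.
- manip.servo_line(position, orientation=None, rate=0.15): straight line of the TCP; orientation=None keeps the orientation; rate is the mean speed in m/s.
- manip.set_joints(angles): joint-space move.
- manip.command_gripper(opening, f_grip=None): finger opening in m; f_grip is the grip in N (None keeps the last); returns when the fingers have stopped.
- manip.hold(seconds).
- manip.solve_ik(position, orientation): joint angles nearest the present ones, or None.
- manip.camera(name): name is "scene" or "top" or "wrist"; returns a dict with "image" (400x640x3 uint8, red, green, blue), "fx", "fy", "cx", "cy" (pixels), "k1" (the pictures are not rectified: a ray, as slopes to the right and down, at radius r is drawn at 1 + k1 r^2 times it, then the intrinsics apply), "cam_to_world" (4x4, takes a point from camera to world coordinates); the wrist camera has in their place "mount" (4x4, takes a point from camera to tool coordinates, whose origin is the TCP and whose axes are the flange's). Camera axes: x right, y down, z forward; pixel columns grow to the right and rows downward; lengths in m; the calibration is good to about 2 mm. A picture is of the moment at which its call begins: read the wrist's pose just before it. There is no depth.
A pose or a line that the arm cannot do raises manip.IKError and nothing moves.
- manip.sign_off(): hands the job in; it is judged then, once.
Readings, each from a call of its own:
- manip.get_time(): time.
- manip.get_joint_positions(): joint angles.
- manip.get_joint_vel(): joint speeds.
- manip.get_tau(): joint torques, N m.
- manip.get_position(): TCP position.
- manip.get_ee_rot(): TCP orientation.
- manip.get_contact_force(): force on the tool from outside, world axes, zero at the start.
- manip.get_torque(): the same for the moment, N m.
- manip.get_width(): finger opening in m.
- manip.get_grip_force(): force on a finger pad.
Only numpy, scipy, OpenCV 4.12 (cv2) and the standard library are available. Lean on these libraries where they do the work, as an engineer would, in place of code of your own. Each camera call takes 0.05 s, during which the arm holds its last target. There are 200 camera calls.

## Working session

There is one attempt and no reset: what is moved stays moved. The work goes in short steps, each a Python script; the robot and the scene stay as the last script left them, time stands still between calls to the robot, and variables do not carry over. Pictures are saved under pics/ and viewed, at most 10 in all, crops included, and the job is handed in when it is done.

```bash
mkdir -p pics; python3 - <<'E'
from rig import manip as m
import cv2,pickle
d={}
for n in("scene","top"):
    c=m.camera(n);d[n]=c;cv2.imwrite(f"pics/{n}0.png",c["image"][:,:,::-1]);print(n,c["fx"],c["cx"],c["cy"],c["k1"],c["cam_to_world"])
pickle.dump(d,open("c.pkl","wb"));print(m.get_time(),m.get_ee_rot())
E
```

```text
scene 360.8312053483606 322.13279421130153 205.13630463718965 -0.03659241491158553 [[ 0.01696385  0.57986881 -0.81453323  1.42402191]
 [ 0.99973794  0.00268714  0.022734   -0.00656445]
 [ 0.0153715  -0.81470543 -0.57967127  0.72559619]
 [ 0.          0.          0.          1.        ]]
top 449.4978400363492 322.3306060945204 203.2205093048732 -0.11578419193537764 [[-0.00506837 -0.99500295  0.09971679  0.38262499]
 [-0.9999191   0.00620614  0.01110312  0.01483867]
 [-0.01166649 -0.09965245 -0.99495391  1.29554172]
 [ 0.          0.          0.          1.        ]]
0.1 [-3.09497860e+00 -5.30812175e-01  3.83530635e-04]
```

View pics/top0.png

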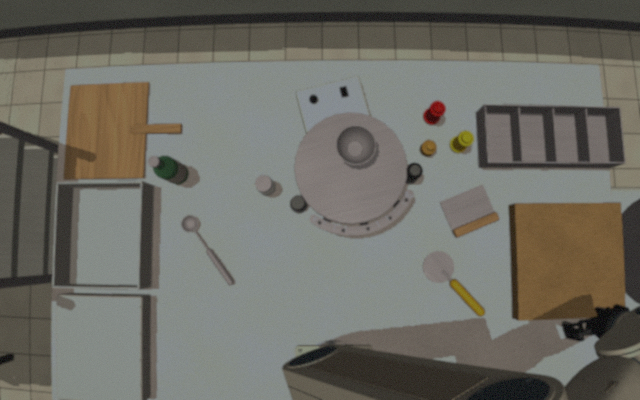

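View pics/scene0.png

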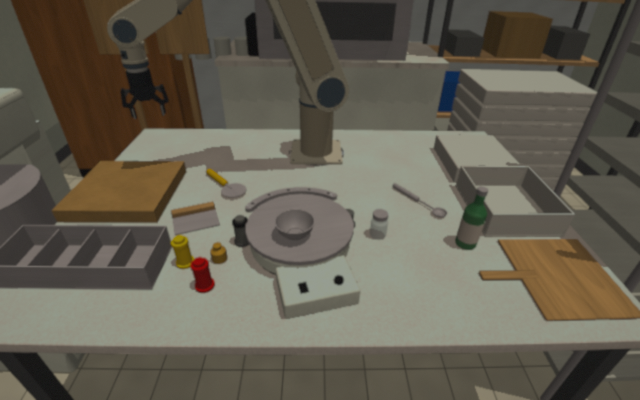

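The top view shows the platter at about (352,168) and the bar in front of it from (316,222) to (410,198). The black-topped tall post is near (414,172) and the short post near (298,204). I'll enlarge this area.

```bash
python3 - <<'E'
import cv2,numpy as np
a=cv2.imread("pics/top0.png")[140:250,275:435]
b=cv2.imread("pics/scene0.png")[175:260,220:380]
f=lambda a:cv2.resize(a,None,fx=5,fy=5,interpolation=cv2.INTER_CUBIC)
cv2.imwrite("pics/a.png",cv2.convertScaleAbs(f(a),alpha=1.4));cv2.imwrite("pics/b.png",cv2.convertScaleAbs(f(b),alpha=1.4))
E
```

```text
(no output)
```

View pics/a.png

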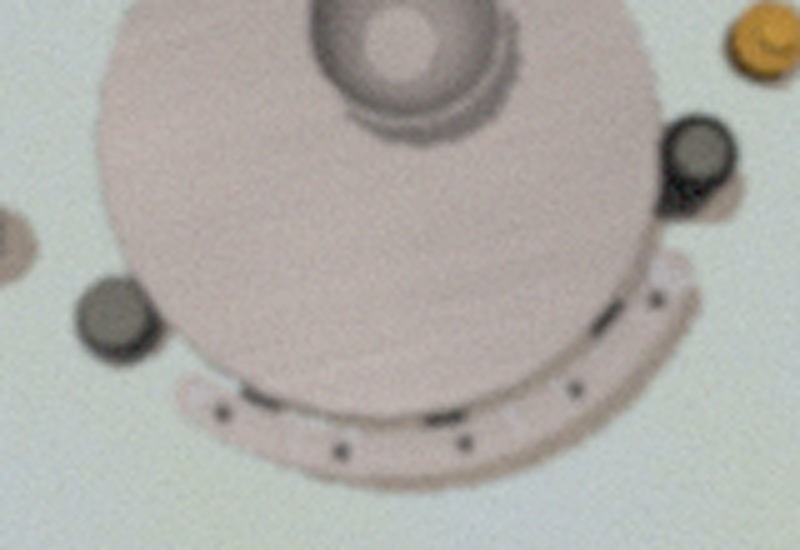

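View pics/b.png

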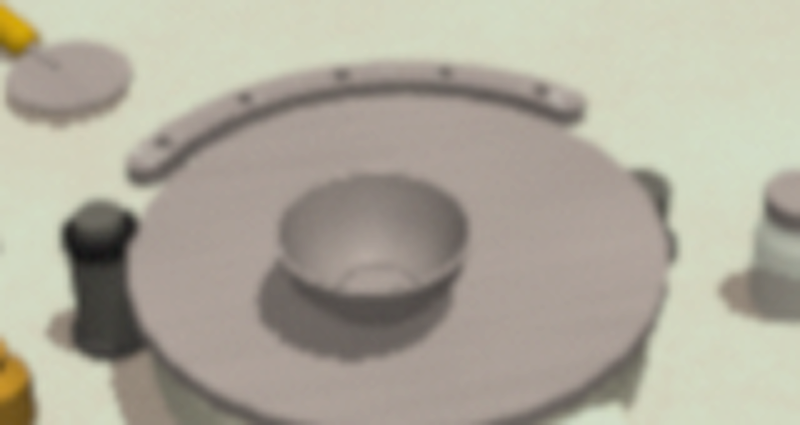

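The enlarged top crop shows five rivets at (223,413), (341,452), (465,443), (575,390) and (656,299). The button with its black collar is at (700,152), so the tall post is on the robot's right and the short one on the left at (118,318). Next I'll cast rays from both views and do a rigid fit.

```bash
cat >h.py <<'E'
import numpy as np,cv2
def ray(c,u,T=None):
    K=np.array([[c["fx"],0,c["cx"]],[0,c["fy"],c["cy"]],[0,0,1.]])
    n=cv2.undistortPoints(np.array(u,float).reshape(-1,1,2),K,np.array([c["k1"],0,0,0,0.])).reshape(-1,2)
    T=c["cam_to_world"] if T is None else T
    return T[:3,3],np.c_[n,np.ones(len(n))]@T[:3,:3].T
def plane(c,u,z,T=None):
    o,d=ray(c,u,T);return (o+d*((z-o[2])/d[:,2])[:,None])[:,:2]
def refine(im,u,r=3):
    g=im.mean(2);out=[]
    for x,y in u:
        for _ in range(2):
            X,Y=int(round(x)),int(round(y));p=g[Y-r:Y+r+1,X-r:X+r+1];w=np.clip(np.percentile(p,60)-p-8,0,None)
            yy,xx=np.mgrid[-r:r+1,-r:r+1];x=X+(w*xx).sum()/w.sum();y=Y+(w*yy).sum()/w.sum()
        out.append((x,y))
    return np.array(out)
def fit(P): # P ordered rivet0..4; returns centre, yaw, residuals
    a=np.deg2rad(180+22*(2-np.arange(5)));M=.175*np.c_[np.cos(a),np.sin(a)]
    Mc,Pc=M-M.mean(0),P-P.mean(0)
    t=np.arctan2((Mc[:,0]*Pc[:,1]-Mc[:,1]*Pc[:,0]).sum(),(Mc*Pc).sum())
    R=np.array([[np.cos(t),-np.sin(t)],[np.sin(t),np.cos(t)]]);c=P.mean(0)-R@M.mean(0)
    return c,t,np.linalg.norm(M@R.T+c-P,axis=1),M@R.T+c
E
python3 - <<'E'
from h import *;import pickle
d=pickle.load(open("c.pkl","rb"))
z=lambda L,o:(np.array(L)+.5)/5-.5+o
top=z([(656,299),(575,390),(465,443),(341,452),(223,413)],(275,140))
sc=z([(163,142),(245,98),(342,75),(446,72),(541,90)],(220,175))
np.set_printoptions(precision=4,suppress=True)
for n,u in(("top",top),("scene",sc)):
    c=d[n];r=refine(c["image"],u);print((r-u).round(1).tolist())
    for q in(u,r):
        f=fit(plane(c,q,.085));print(n,f[0],np.rad2deg(f[1]),f[2]);
    print(f[3])
print("btn",plane(d["top"],z([(700,152)],(275,140)),.092),plane(d["scene"],z([(101,217)],(220,175)),.092))
E
```

```text
[[0.0, 0.1], [0.1, -0.2], [-0.3, -0.3], [-0.1, -0.0], [-0.0, -0.0]]
top [ 0.6047 -0.0494] 14.419131654121456 [0.0002 0.0002 0.0004 0.0001 0.    ]
top [ 0.605  -0.0493] 14.370376952195171 [0.0006 0.0004 0.0011 0.0003 0.0003]
[[ 0.5132 -0.1983]
 [ 0.4641 -0.1531]
 [ 0.4355 -0.0927]
 [ 0.4316 -0.0261]
 [ 0.4529  0.0372]]
[[2.3, 2.6], [1.5, 3.4], [0.0, 3.3], [0.2, 3.4], [-0.8, 3.6]]
scene [ 0.6063 -0.0482] 14.092902519565108 [0.0004 0.0004 0.0007 0.0008 0.0011]
scene [ 0.6255 -0.0471] 13.43540028883557 [0.0079 0.004  0.0026 0.002  0.0072]
[[ 0.5313 -0.1946]
 [ 0.4829 -0.1486]
 [ 0.4552 -0.0878]
 [ 0.4524 -0.021 ]
 [ 0.4748  0.0419]]
btn [[ 0.5925 -0.2232]] [[ 0.5986 -0.2195]]
```

Both views agree within 2 mm: centre about (0.605,−0.049) and yaw 14.3°. Next I'll plan the stroke, shut the gripper, and make contact at rivet0.

```bash
cat >>h.py <<'E'
from scipy.spatial.transform import Rotation as Ro
C=np.array([.6053,-.0489]);YAW=np.deg2rad(14.3);BTN=np.array([.593,-.2223])
def pose(s,z,flip,r=.1755): # s: rivet index 0..4 (fractional)
    a=YAW+np.deg2rad(180+22*(2-s));y=flip*np.array([-np.sin(a),np.cos(a),0]);Z=np.array([0,0,-1.])
    return [*(C+r*np.array([np.cos(a),np.sin(a)])),z],Ro.from_matrix(np.c_[np.cross(y,Z),y,Z]).as_rotvec()
E
python3 - <<'E'
from h import *;from rig import manip as m
np.set_printoptions(precision=4,suppress=True)
best=None
for f in(1,-1):
    q=[m.solve_ik(*pose(s,.102,f)) for s in np.arange(0,4.1,.5)]
    j=[None if x is None else x[5] for x in q];print(f,j)
    if None not in j and (best is None or max(map(abs,j))<best[0]): best=(max(map(abs,j)),f)
f=best[1];open("flip","w").write(str(f))
m.command_gripper(0,20)
m.move_to(*pose(0,.20,f));m.servo_line(pose(0,.125,f)[0],rate=.1)
m.hold(.3);F0=np.array(m.get_contact_force());print(m.get_position(),F0,m.get_width(),m.get_time())
c=m.camera("wrist");cv2.imwrite("pics/w.png",c["image"][:,:,::-1])
c=m.camera("top");cv2.imwrite("pics/t.png",cv2.resize(c["image"][140:250,275:435,::-1],None,fx=5,fy=5))
E
```

```text
1 [np.float64(0.16296740543650845), np.float64(0.37159957987794456), np.float64(0.5946608694070785), np.float64(0.8329441878063211), np.float64(1.08560543956526), np.float64(1.3494501836122597), np.float64(1.6188662144946306), np.float64(1.8868489187500055), np.float64(2.1468028129537924)]
-1 [None, None, None, np.float64(-2.308648465783472), np.float64(-2.0559872140245337), np.float64(-1.7921424699775335), np.float64(-1.522726439095164), np.float64(-1.2547437348397887), np.float64(-0.9947898406360016)]
[ 0.5133 -0.1983  0.1255] [ 0.6415 -1.1733  0.6351] -3.9010081606251034e-05 3.875
```

View pics/w.png

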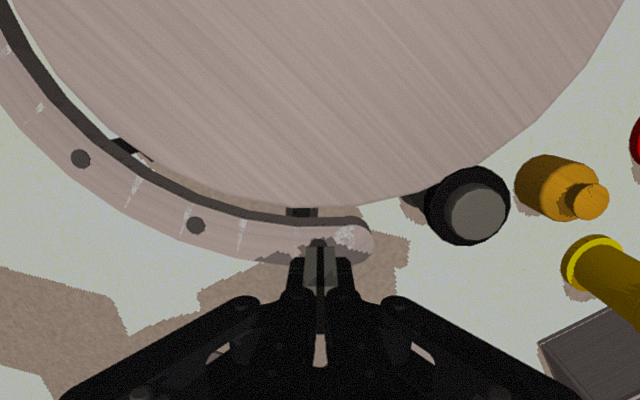

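The wrist view shows rivets 1 and 2 at (196,225) and (80,158), the button at (474,212), and the shut fingertips over the bar near its end. I'll cross-check these against the fit, then press.

```bash
python3 - <<'E'
from h import *;from rig import manip as m
np.set_printoptions(precision=4,suppress=True)
W=np.eye(4);W[:3,3]=m.get_position();W[:3,:3]=Ro.from_rotvec(m.get_ee_rot()).as_matrix()
c=m.camera("wrist");T=W@c["mount"]
P=plane(c,[(196,225),(80,158)],.085,T);B=plane(c,[(474,212)],.092,T)
e=[P[i]-pose(i+1,0,1,.175)[0][:2] for i in(0,1)];print(e,B)
if np.linalg.norm(e,axis=1).max()<.005:
    F0=np.array(m.get_contact_force())
    for z in np.arange(.112,.1005,-.001):
        m.servo_line(pose(0,z,1)[0],rate=.03);m.hold(.05)
        F=np.array(m.get_contact_force())-F0;print(round(z,4),m.get_position()[2],F)
        if F[2]>5.0:break
    print(m.get_time())
E
```

```text
[array([-0.0009, -0.0002]), array([-0.0012,  0.0002])] [[ 0.5912 -0.2199]]
0.112 0.1119397155637316 [-0.0182  0.3442 -0.7382]
0.111 0.11110652504035591 [-0.5412  0.6564 -0.4826]
0.11 0.10997892558260816 [-0.4287  0.0438  0.0587]
0.109 0.10894423396149952 [-0.9565  0.5188  0.5499]
0.108 0.10796702066767518 [-1.274   1.0677 -0.8978]
0.107 0.10709962374006321 [0.2687 1.2466 1.4625]
0.106 0.10615192425083468 [0.6501 0.7121 2.9283]
0.105 0.10507399063137149 [0.2402 1.0649 3.299 ]
0.104 0.1040384575997143 [-0.0664 -0.063   4.4988]
0.103 0.1030640041856416 [0.0023 0.5841 4.4034]
0.102 0.10203629121331691 [ 0.5214 -0.1616  3.7794]
0.101 0.10107904478101086 [ 0.3296 -0.4242  4.8085]
7.9583
```

Contact came at z = 0.107, as expected, and the bar is now down about 6 mm. I'll run the stroke at z = 0.1015.

```bash
python3 - <<'E'
from h import *;from rig import manip as m
np.set_printoptions(precision=3,suppress=True)
m.hold(.2)
for s in np.arange(.25,4.01,.25):
    m.servo_line(*pose(s,.1015,1),rate=.04)
    if s%1==0: m.hold(.15)
    print(s,m.get_position(),np.array(m.get_contact_force()))
p=pose(4,.22,1)[0];m.servo_line(p,rate=.1);print(m.get_time())
E
```

```text
0.25 [ 0.499 -0.189  0.102] [ 1.49  -0.622  4.247]
0.5 [ 0.486 -0.178  0.101] [0.527 0.112 5.278]
0.75 [ 0.474 -0.166  0.101] [1.875 0.679 5.527]
1.0 [ 0.464 -0.153  0.101] [1.423 1.314 4.167]
1.25 [ 0.454 -0.139  0.102] [1.584 0.623 5.335]
1.5 [ 0.446 -0.124  0.101] [ 1.243 -0.087  4.926]
1.75 [ 0.44  -0.108  0.101] [1.186 0.375 5.338]
2.0 [ 0.435 -0.092  0.101] [1.017 1.166 4.446]
2.25 [ 0.432 -0.076  0.101] [0.558 0.322 4.911]
2.5 [ 0.43  -0.059  0.101] [0.842 1.153 4.075]
2.75 [ 0.43  -0.042  0.101] [-0.033  1.931  4.631]
3.0 [ 0.431 -0.025  0.101] [0.236 1.511 4.828]
3.25 [ 0.434 -0.009  0.102] [0.306 0.454 5.454]
3.5 [0.439 0.007 0.101] [-0.44   1.419  5.534]
3.75 [0.445 0.023 0.101] [-1.587  0.914  4.913]
4.0 [0.453 0.038 0.102] [-1.117  1.821  5.371]
19.2917
```

```bash
python3 - <<'E'
from h import *;from rig import manip as m
np.set_printoptions(precision=3,suppress=True)
R=pose(0,0,1)[1];b=[.592,-.2215]
m.move_to([*b,.22],R);m.servo_line([*b,.13],rate=.1);m.hold(.3);F0=np.array(m.get_contact_force())
for z in [.118,.116,.115,.114,.113,.112,.111,.110,.109,.1085,.108,.1075]:
    m.servo_line([*b,z],rate=.03);m.hold(.08)
    F=np.array(m.get_contact_force())-F0;print(z,m.get_position(),F)
    if F[2]>9:break
m.hold(.2);print(np.array(m.get_contact_force())-F0)
m.servo_line([*b,.25],rate=.1);m.hold(.5);print(m.get_time(),m.get_contact_force())
cv2.imwrite("pics/t2.png",m.camera("top")["image"][:,:,::-1])
E
```

```text
0.118 [ 0.592 -0.222  0.118] [-0.368 -0.205  1.333]
0.116 [ 0.592 -0.221  0.116] [ 0.054 -0.224  0.747]
0.115 [ 0.592 -0.222  0.115] [-0.28  -0.268  0.872]
0.114 [ 0.592 -0.222  0.114] [ 0.799 -1.384  2.312]
0.113 [ 0.592 -0.222  0.113] [-0.161 -0.769  3.366]
0.112 [ 0.592 -0.222  0.112] [ 1.328 -1.019  3.759]
0.111 [ 0.592 -0.222  0.111] [ 1.007 -0.272  5.012]
0.11 [ 0.592 -0.222  0.11 ] [ 0.95  -0.028  4.587]
0.109 [ 0.592 -0.222  0.109] [1.744 0.078 4.645]
0.1085 [ 0.592 -0.222  0.109] [ 0.302 -1.449  4.957]
0.108 [ 0.592 -0.222  0.108] [ 1.727 -0.626  5.886]
0.1075 [ 0.592 -0.222  0.108] [ 0.346 -0.29   9.913]
[-0.595  0.329  8.405]
28.9333 [ 0.105 -0.014  0.426]
```

View pics/t2.png

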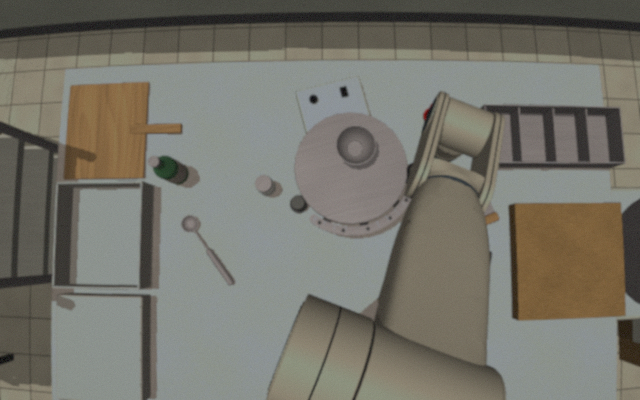

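The button was pressed to its stop (about 10 N) and released. In the picture the bowl (356,146), oil, shaker and ladle stand where they were. The arm hides the right side, but it never went low there.

```bash
python3 -c "
from rig import manip as m
print(m.sign_off())"
```

```text
the job is handed in; nothing more can be done
None
```

I stroked the bar over all five rivets from the tall post to the short one at a steady 4–5.5 N, then pressed the reset button to its stop (about 10 N), released it and handed the job in at about 29 s; no verdict came back, and the arm hid the right side of the table in the last picture.

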